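Hang up the ear defenders in the garage

TASK

Hang the two pairs of ear defenders that stand on the bench over the free stretches of the steel rail, each with its headband square across the bar and one cup on either side, hanging freely between the posts. Lower each one until its headband rests on the bar before letting go (do not drop it). Leave the pair that already hangs on the rail, the spray can and the shaker bottle where they are.

Things in the scene. Friction and masses are not known exactly. Their poses are not given: they have to be found in the camera images.
- rail: Fixed hanging rail: level steel tube 22 mm thick along its own y, its top 155 mm above the bench, a 22 mm post at each end (y = -190 and +190 mm; clear length between the posts 358 mm; nothing is higher than the tube). Flanged feet 64 mm across, 6 high. Origin: on the bench below the tube's middle.
- rail_top (a point): Point on the top of the rail's tube, at the middle of its length; axes as the rail's (y along the tube).
- large_muffs: Larger ear defenders, black, rigid upside-down U 145 mm high, 136 across. Flat-bottomed cups 72 high, 70 wide (y), 28 to 58 mm off the middle on -x and +x (gap 56). On top the crown: rubber pad 64 (x) x 36 (y) x 20 thick, underside at z 125; grip its y sides from above. Origin midway between cup bottoms, z up. Stands on the bench on its cups; 170 to 340 g.
- small_muffs: Smaller ear defenders, black, rigid upside-down U 125 mm high, 136 across. Flat-bottomed cups 60 high, 58 wide (y), 28 to 58 mm off the middle on -x and +x (gap 56). On top the crown: rubber pad 64 (x) x 32 (y) x 20 thick, underside at z 105; grip its y sides from above. Origin midway between cup bottoms, z up. Stands on the bench on its cups; 125 to 255 g.
- hung_muffs: Larger ear defenders, black, rigid upside-down U 145 mm high, 136 across. Flat-bottomed cups 72 high, 70 wide (y), 28 to 58 mm off the middle on -x and +x (gap 56). On top the crown: rubber pad 64 (x) x 36 (y) x 20 thick, underside at z 125; grip its y sides from above. Origin midway between cup bottoms, z up. Already hangs astride the rail, somewhere along it; to be left there.
- large_muffs_crown (a point): Centre of the underside of the larger pair's crown pad, the face that rests on the bar.
- small_muffs_crown (a point): Centre of the underside of the smaller pair's crown pad.
- hung_muffs_crown (a point): Centre of the underside of the hanging pair's crown pad.
- spray_can: Upright metal aerosol can, 66 mm across, 234 mm high, stands between the ear defenders and the rail, nearer the robot. Origin: centre of its underside.
- shaker: Upright clear shaker bottle with a lilac lid, 85 mm across, 158 mm high, among the ear defenders. Origin: centre of its underside.
Things that resemble listed ones, but are neither listed nor needed, are in the scene too. What is shaped like the small_muffs but green or yellow is not meant.

How it is judged:
By the outcome, as a careful person would: the job done as asked, in the order asked, and still so for the second after the job is handed in, with the robot touching nothing.
It also fails if it takes over 72 s, if anything falls off the work surface, if the arm or the gripper's body presses on something with over 40 N, if the wrist force passes 120 N, or if a joint passes its speed limit or range.

ROBOT

A 6-joint arm with a two-finger parallel gripper is mounted at the origin on the work surface. World frame = base frame: x ahead of the robot, y to its left, z up, the work surface at z = 0. Lengths are in m, angles in rad, forces in N, time in s.
With the tool pointing down it reaches from about 0.375 to 0.975 m from the base axis. Payload 3.8 kg.
Tool frame: the origin (TCP) lies on the centre line of the jaws, within the pads' length; the fingertips stand 17 mm ahead of it and the grasp point (between the pads) lies 2 mm behind it (bot.tip_extent is the distance from the TCP to the fingertips, in m); z points along the fingers, y is the line along which they close (so a half turn about z gives the same grasp; the last joint's range is limited). The gripper opens to 85 mm and grips with 20 to 120 N. Pads are 22 mm wide; open, the fingers measure 114 mm over their backs; the gripper's body (76 mm by 85 mm) begins 54 mm behind the grasp point. The pads swing forward as they close: fully open they stand 13 mm farther back than shut.
Start: joints at [-1.154, 0.264, 1.604, -0, 1.274, -0.037], TCP at [0.296, -0.607, 0.248] pointing down, gripper open.
Joint ranges: [-2.63, 2.63], [-0.94, 2.18], [0.31, 2.57], [-1.31, 4.45], [0, 2.66], [-2.55, 2.55]. Speed limits (rad/s): [2.57, 2.57, 3.14, 3.14, 3.14, 3.14].

INTERFACE

Orientations are given as a rotation vector (axis times angle).
In Python, from workcell import readout, read_camera, finish_job, bot gives the robot as it stands.
- The arm moves only by the tool jog_arm, never from a script. Its argument "deltas" is one flat list of numbers, 7 for each row, row after row: the shift along the tool's x, y, z in m, then the turn, a rotation vector about the tool's x, y, z in degrees, then the gripper command: -1 is shut, 1 is fully open, values between are in proportion. A call has 1 to 8 rows; each row is the pose to reach, as a shift and turn from the pose commanded when the call began, along the tool's axes at that moment; what a row does not reach only later rows make up. A row lasts 1/10 s, in which the tool goes at most 50 mm and 8.59 degrees, less where a joint would pass 70% of its speed; a pose out of reach is approached as far as the arm can. A call with a gripper value outside its range is refused whole. The fingers move at their own pace and stop on an object; "squeeze" is the grip in N (left out, the last holds). Time passes only in rows, so rows that repeat a pose let the fingers close. It gives the time, the measured TCP pose, the force, the opening and the grip force at its end, in the units of the state.
- readout.read_state(): the state, without advancing time (a new reading comes with each control period).
- read_camera(name): name is "side" or "top"; returns a dict with "color" (384x512x3 uint8, blue, green, red), "fx", "fy", "cx", "cy" (pixels), "dist" ([k1, k2, p1, p2, k3] as OpenCV has them; the pictures are not rectified), "origin" and "attitude" of the camera in the world. Camera axes: x right, y down, z forward; pixel columns grow to the right and rows downward; lengths in m; the calibration is good to about 2 mm. A picture is of the moment at which its call begins. There is no depth.
- finish_job(): hands the job in; it is judged then, once.
The state is a dict: "time": time; "q": joint angles; "joint_vel": joint speeds; "joint_torque": joint torques, N m; "tool_pos": TCP position; "tcp_rot": TCP orientation; "wrist_force": force on the tool from outside, world axes, zero at the start; "torque": the same for the moment, N m; "width": opening from 0.0 (shut) to 1.0 (fully open); "grip_force": force on a finger pad.
Only numpy, scipy, OpenCV 4.12 (cv2) and the standard library are available. Lean on these libraries where they do the work, as an engineer would, in place of code of your own. Each camera call takes 0.05 s, during which the arm holds its last target. There are 200 camera calls.

## Working session

There is one attempt and no reset: what is moved stays moved. The work goes in short steps, Python scripts to look and compute and a tool call to move; the robot and the scene stay as the last step left them, time stands still between calls to the robot, and variables do not carry over. Pictures are saved under pics/ and viewed, at most 10 in all, crops included, and the job is handed in when it is done.

Besides the shell and the picture viewer there is one more tool, called after ">>>" as name(argument=value, ...) on one line, values as JSON. jog_arm: Moves the arm, as the interface text tells. Its arguments: {"type":"object","properties":{"deltas":{"type":"array"},"squeeze":{"type":"number"}},"required":["deltas"]}

```bash
mkdir -p pics
cat > h.py <<'E'
import numpy as np, cv2
from scipy.spatial.transform import Rotation as R
from workcell import readout, read_camera, finish_job, bot
def att(c):
    a=np.array(c["attitude"],float)
    return a if a.shape==(3,3) else R.from_rotvec(a).as_matrix()
def pix(c,uv,z):
    K=np.array([[c["fx"],0,c["cx"]],[0,c["fy"],c["cy"]],[0,0,1]])
    p=cv2.undistortPoints(np.array(uv,float).reshape(-1,1,2),K,np.array(c["dist"],float)).reshape(-1,2)
    d=np.c_[p,np.ones(len(p))]@att(c).T
    o=np.array(c["origin"]); z=np.broadcast_to(z,len(p))
    return o+d*((z-o[2])/d[:,2])[:,None]
def proj(c,P):
    K=np.array([[c["fx"],0,c["cx"]],[0,c["fy"],c["cy"]],[0,0,1]])
    Rm=att(c).T
    return cv2.projectPoints(np.array(P,float).reshape(-1,1,3),cv2.Rodrigues(Rm)[0],-Rm@np.array(c["origin"]),K,np.array(c["dist"],float))[0].reshape(-1,2)
E
python3 - <<'E'
from h import *
import pickle
for n in("top","side"):
    c=read_camera(n); pickle.dump(c,open(n+".pkl","wb"))
    print(n,c["origin"],c["attitude"],c["fx"],c["dist"])
    cv2.imwrite(f"pics/{n}0.png",cv2.resize(c["color"],(800,600),interpolation=cv2.INTER_CUBIC))
print(readout.read_state())
E
```

```text
top [0.23808192 0.09789273 1.89011165] [-2.14320624  2.09542783 -0.18162887] 478.9395184317656 [-0.1880408  0.         0.         0.         0.       ]
side [0.03541737 0.93230866 1.01815002] [-0.75023437  2.59245377 -1.13171743] 415.3140660973496 [0.050647 0.       0.       0.       0.      ]
{'time': 0.1, 'q': array([-1.15391352e+00,  2.64714391e-01,  1.60526101e+00,  2.20938124e-05,
        1.27374373e+00, -3.69105273e-02]), 'joint_vel': array([-0.00038204, -0.00100996, -0.00310949,  0.00034034,  0.00120765,
       -0.00015788]), 'joint_torque': array([ 5.68583127e-04, -5.16707325e+01, -3.68589306e+01, -5.54913743e-05,
        6.31052055e-03, -1.64654944e-05]), 'tool_pos': array([ 0.29563982, -0.60608925,  0.24704914]), 'tcp_rot': array([-3.05903476e+00, -7.06235812e-01,  5.97818665e-04]), 'wrist_force': array([0.09194896, 0.59429157, 0.52805248]), 'torque': array([ 0.0164468 , -0.01113259,  0.03570198]), 'grip_force': 0.0, 'width': 0.9947850937614819}
```

View pics/top0.png

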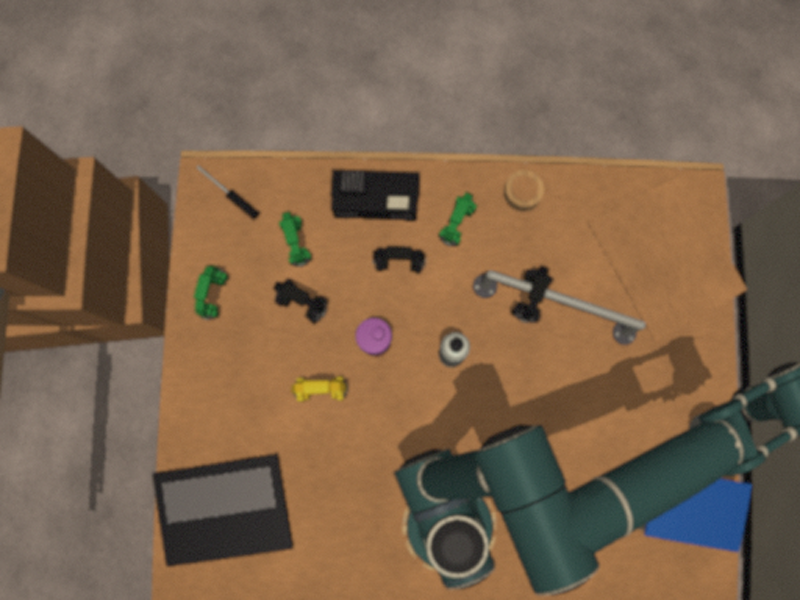

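View pics/side0.png

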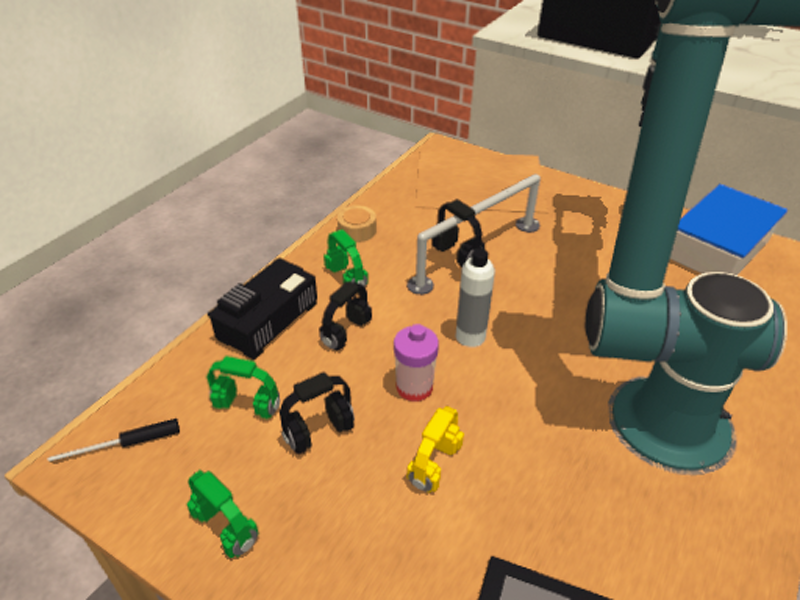

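Run:
```python
from h import *
import pickle
c=pickle.load(open("top.pkl","rb"))["color"]
f=lambda x,y:cv2.resize(c[y:y+50,x:x+130],None,fx=6,fy=6,interpolation=cv2.INTER_CUBIC)
cv2.imwrite("pics/crop0.png",np.vstack([f(165,155),f(295,168)]))
s=pickle.load(open("side.pkl","rb"))["color"]
cv2.imwrite("pics/crop1.png",cv2.resize(s[110:310,170:370],(800,600) if 0 else (600,600),interpolation=cv2.INTER_CUBIC))
```

```text
(no output)
```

View pics/crop0.png

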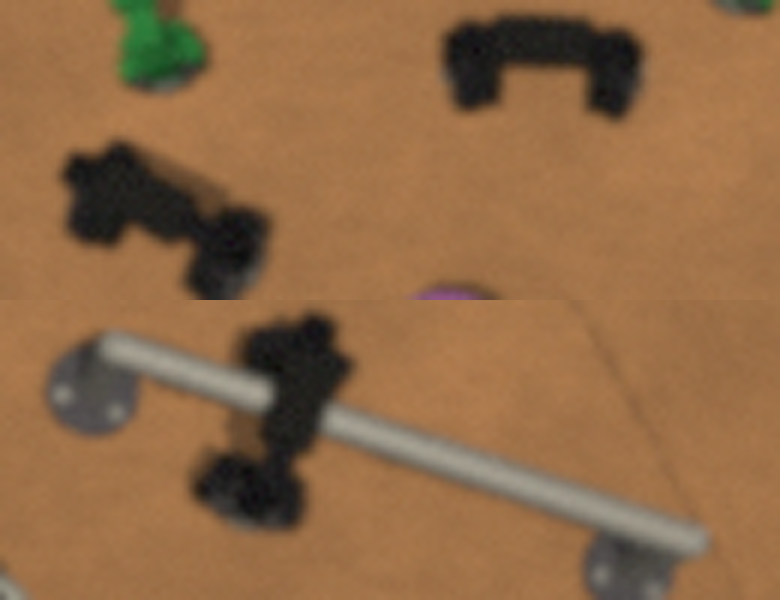

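View pics/crop1.png

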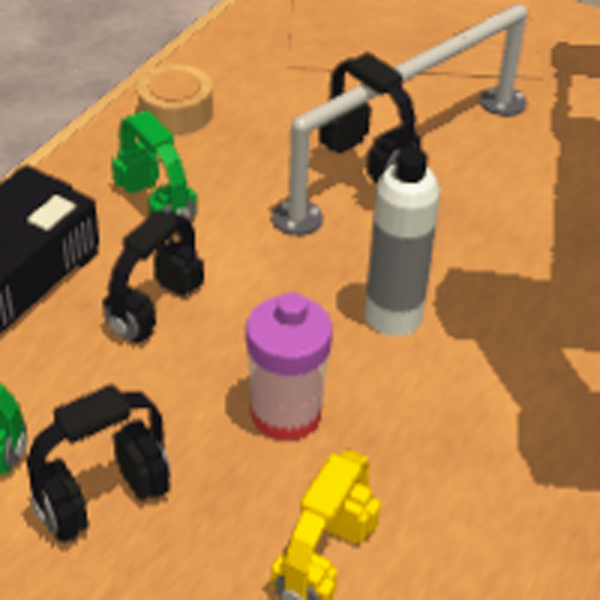

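```bash
cat > fit.py <<'E'
from h import *
import pickle
from scipy.optimize import minimize
S=4
def parts(H,ch,cw,pw):
    box=lambda x0,x1,y,z0,z1:np.array([[x,s*y,z] for x in(x0,x1) for s in(-1,1) for z in(z0,z1)])
    L=[box(-.032,.032,pw/2,H-.02,H)]
    t=np.linspace(0,2*np.pi,16,endpoint=False)
    for s in(-1,1):
        L.append(np.vstack([np.c_[np.full(16,s*x),cw/2*np.cos(t),ch/2+ch/2*np.sin(t)] for x in(.028,.058)]))
        for (a,za),(b,zb) in zip([(.03,H-.008),(.052,H-.03)],[(.052,H-.03),(.054,ch*.7)]):
            L.append(np.array([[s*x+d,y,z] for x,z in((a,za),(b,zb)) for d in(-.004,.004) for y in(-.01,.01)]))
    return L
LARGE=(.145,.072,.070,.036); SMALL=(.125,.060,.058,.032)
def sil(c,dim,p,z=0):
    m=np.zeros((384*S,512*S),np.uint8); r=R.from_euler("z",p[2]).as_matrix()
    for P in parts(*dim):
        q=proj(c,P@r.T+[p[0],p[1],z])
        cv2.fillConvexPoly(m,cv2.convexHull(np.round((q+.5)*S-.5).astype(np.int32)),1)
    return m
def fit(cams,dim,p0,z=0,thr=62):
    tg=[]
    for c in cams:
        g=cv2.resize(c["color"],None,fx=S,fy=S,interpolation=cv2.INTER_CUBIC).max(2)
        near=cv2.dilate(sil(c,dim,p0,z),np.ones((81,81)))
        tg.append(((g<thr)*near).astype(np.uint8))
    def cost(p):
        v=0
        for c,t in zip(cams,tg):
            s=sil(c,dim,p,z); v-= (s&t).sum()/(s|t).sum()
        return v
    best=None
    for dy in(-.3,0,.3):
        q=np.array(p0)+[0,0,dy]
        r=minimize(cost,q,method="Nelder-Mead",options=dict(initial_simplex=q+np.array([[0,0,0],[.015,0,0],[0,.015,0],[0,0,.15]]),xatol=1e-4,fatol=1e-4))
        if best is None or r.fun<best.fun:best=r
    return best.x,best.fun,[ -0 for _ in cams]
E
cat > m.py <<'E'
from fit import *
t,s=[pickle.load(open(n+".pkl","rb")) for n in("top","side")]
a=pix(t,[(313.3,176),(411.7,208)],.155); print("rail top",a, np.degrees(np.arctan2(*(a[1]-a[0])[:2][::-1])),np.linalg.norm(a[1]-a[0]))
b=pix(s,[(270,152.3),(343.3,115)],.150); print("side",b,np.degrees(np.arctan2(*(b[1]-b[0])[:2][::-1])))
c=pix(t,[(165+165/6,155+200/6),(165+545/6,155+45/6)],[.145,.125]);print(c)
for n,dim,p0 in(("large",LARGE,(c[0,0],c[0,1],np.radians(-115))),("small",SMALL,(c[1,0],c[1,1],np.radians(90)))):
    x,f,_=fit([t,s],dim,p0); print(n,x,np.degrees(x[2]),f/2)
    for nm,cam in(("t",t),("s",s)):
        x1,f1,_=fit([cam],dim,x); print("  ",nm,x1,np.degrees(x1[2]),f1)
rc=(a[0]+a[1])/2
h=pix(t,[(295+295/6,168+90/6)],.175)[0]; yaw=np.arctan2(*(a[1]-a[0])[:2][::-1])-np.pi/2
x,f,_=fit([t],LARGE,(h[0],h[1],yaw),z=.03); print("hung",x,np.degrees(x[2]),f, "dist along from left end",(x[:2]-a[0,:2])@(a[1]-a[0])[:2]/np.linalg.norm(a[1]-a[0]))
print("can,shaker",pix(t,[(456*.64,342*.64),(375*.64,335*.64)],[.234,.158]))
E
python3 m.py
```

```text
rail top [[ 0.5999628  -0.07726886  0.155     ]
 [ 0.48707109 -0.44632878  0.155     ]] -107.00834297000327 0.38594010462324746
side [[ 0.59877571 -0.06967591  0.15      ]
 [ 0.48130325 -0.42545913  0.15      ]] -108.27218371602483
[[0.54565417 0.37026013 0.145     ]
 [0.6536645  0.13744437 0.125     ]]
large [ 0.55022511  0.38715856 -2.0652804 ] -118.33185015316172 -0.76324319249539
   t [ 0.54988539  0.3885448  -2.05054995] -117.48785786269117 -0.7642746913580247
   s [ 0.55053418  0.3855866  -2.09165498] -119.8430024864868 -0.7729009503282062
small [0.66052566 0.13994473 1.51603205] 86.8622380702493 -0.7404233925463017
   t [0.65998396 0.14066125 1.53180819] 87.76614441887492 -0.7454633830200907
   s [0.66084769 0.13886927 1.50891871] 86.45467382514936 -0.7152047592695074
hung [ 0.57204347 -0.1908787  -3.45840966] -198.15227729624542 -0.7647711853953374 dist along from left end 0.11680750139248978
can,shaker [[0.42968603 0.00491986 0.234     ]
 [0.4507568  0.18960499 0.158     ]]
```

```bash
cat > rail.py <<'E'
from fit import *
t,s=[pickle.load(open(n+".pkl","rb")) for n in("top","side")]
th=np.linspace(0,2*np.pi,16,endpoint=False)
cyl=lambda r,z0,z1,y:np.vstack([np.c_[r*np.cos(th),y+r*np.sin(th),np.full(16,z)] for z in(z0,z1)])
RP=[np.vstack([np.c_[.011*np.cos(th),np.full(16,y),.144+.011*np.sin(th)] for y in(-.201,.201)])]
RP+=[cyl(.011,0,.15,y) for y in(-.19,.19)]+[cyl(.032,0,.006,y) for y in(-.19,.19)]
def rs(c,p):
    m=np.zeros((384*S,512*S),np.uint8); r=R.from_euler("z",p[2]).as_matrix()
    for P in RP:
        q=proj(c,P@r.T+[p[0],p[1],0]); cv2.fillConvexPoly(m,cv2.convexHull(np.round((q+.5)*S-.5).astype(np.int32)),1)
    return m
def fr(cams,p0):
    tg=[]
    for c in cams:
        b=cv2.resize(c["color"],None,fx=S,fy=S,interpolation=cv2.INTER_CUBIC)
        h=cv2.cvtColor(b,cv2.COLOR_BGR2HSV)
        tg.append((((h[...,1]<75)&(h[...,2]>60))*cv2.dilate(rs(c,p0),np.ones((61,61)))).astype(np.uint8))
    def cost(p): return -sum((lambda m:(m&t).sum()/(m|t).sum())(rs(c,p)) for c,t in zip(cams,tg))
    q=np.array(p0); r=minimize(cost,q,method="Nelder-Mead",options=dict(initial_simplex=q+np.array([[0,0,0],[.012,0,0],[0,.012,0],[0,0,.05]]),xatol=1e-4,fatol=1e-4))
    return r.x,r.fun
for cams in([t,s],[t],[s]):
    x,f=fr(cams,(.5435,-.262,np.radians(-17))); print(x,np.degrees(x[2]),f)
print([a for a in dir(bot) if a[0]!="_"],bot.tip_extent)
E
python3 rail.py
cat > go.py <<'E'
from h import *
import sys
# usage: go.py x y z yaw_of_tool_y_deg
s=readout.read_state(); Rt=R.from_rotvec(s["tcp_rot"])
x,y,z,w=map(float,sys.argv[1:5]); w=np.radians(w)
Y=np.array([np.cos(w),np.sin(w),0]); Z=np.array([0,0,-1.]); G=R.from_matrix(np.c_[np.cross(Y,Z),Y,Z])
print("t",round(s["time"],2),"pos",s["tool_pos"].round(4),"q",s["q"].round(2),"shift",Rt.inv().apply(np.array([x,y,z])-s["tool_pos"]).round(4),"turn",np.degrees((Rt.inv()*G).as_rotvec()).round(2))
E
python3 go.py .55 .387 .42 -28.3
```

```text
[ 0.54807658 -0.26070585 -0.30067195] -17.227233702910056 -1.5971430354133238
[ 0.54774192 -0.25981829 -0.30856239] -17.679322651715214 -0.8369344413665744
[ 0.54822252 -0.26105741 -0.30265349] -17.340767824858553 -0.7697049037255222
['MotionError', 'tip_extent'] 0.017
t 0.1 pos [ 0.2956 -0.6061  0.247 ] q [-1.15  0.26  1.61  0.    1.27 -0.04] shift [ 0.664  -0.7814 -0.1712] turn [ -0.12  -0.04 -35.7 ]
```

>>> jog_arm(deltas=[0,0,-0.17,0,0,0,1,0,0,-0.17,0,0,0,1,0,0,-0.17,0,0,0,1,0,0,-0.17,0,0,0,1,0.66,-0.78,-0.17,0,0,-35.7,1,0.66,-0.78,-0.17,0,0,-35.7,1,0.66,-0.78,-0.17,0,0,-35.7,1,0.66,-0.78,-0.17,0,0,-35.7,1])

```text
time: 0.9
tool_pos: [0.3451, -0.4109, 0.4176]
tcp_rot: [-2.71, -1.587, -0.0]
wrist_force: [0.3, 0.3, 0.9]
width: 0.998
grip_force: 0.0
```

```bash
python3 go.py .55 .387 .30 -28.3
```

```text
t 0.9 pos [ 0.3451 -0.4109  0.4176] q [-0.92 -0.06  1.65  0.    1.55 -0.41] shift [ 0.796  -0.2118  0.1183] turn [-0.05 -0.04 -1.01]
```

>>> jog_arm(deltas=[0.8,-0.21,0,0,0,-1,1,0.8,-0.21,0,0,0,-1,1,0.8,-0.21,0,0,0,-1,1,0.8,-0.21,0,0,0,-1,1,0.8,-0.21,0,0,0,-1,1,0.8,-0.21,0,0,0,-1,1,0.8,-0.21,0,0,0,-1,1,0.8,-0.21,0,0,0,-1,1])

```text
time: 1.7
tool_pos: [0.4478, -0.0243, 0.4181]
tcp_rot: [2.702, 1.603, 0.0]
wrist_force: [1.3, -0.1, 0.3]
width: 0.997
grip_force: 0.0
```

```bash
python3 go.py .55 .387 .28 -28.3
```

```text
t 1.7 pos [ 0.4478 -0.0243  0.4181] q [-0.11 -0.23  1.8  -0.    1.57  0.39] shift [ 0.41   -0.1074  0.138 ] turn [ 0.01  0.01 -0.33]
```

>>> jog_arm(deltas=[0.41,-0.108,0,0,0,-0.3,1,0.41,-0.108,0,0,0,-0.3,1,0.41,-0.108,0,0,0,-0.3,1,0.41,-0.108,0.1,0,0,-0.3,1,0.41,-0.108,0.14,0,0,-0.3,1,0.41,-0.108,0.14,0,0,-0.3,1,0.41,-0.108,0.14,0,0,-0.3,1,0.41,-0.108,0.14,0,0,-0.3,1])

```text
time: 2.5
tool_pos: [0.5372, 0.3374, 0.3044]
tcp_rot: [2.697, 1.611, -0.001]
wrist_force: [0.6, -0.9, 0.3]
width: 0.999
grip_force: 0.0
```

>>> jog_arm(deltas=[0,0,0,0,0,0,1])

```text
time: 2.6
tool_pos: [0.5354, 0.3392, 0.299]
tcp_rot: [-2.692, -1.615, 0.014]
wrist_force: [0.3, -1.0, -1.0]
width: 1.0
grip_force: 0.0
```

```bash
python3 go.py .55 .387 .20 -28.3; python3 go.py .55 .387 .148 -28.3
```

```text
t 2.6 pos [0.5354 0.3392 0.299 ] q [0.52 0.17 1.63 0.   1.36 1.01] shift [ 0.0498 -0.009   0.0987] turn [-0.36  0.39  0.22]
t 2.6 pos [0.5354 0.3392 0.299 ] q [0.52 0.17 1.63 0.   1.36 1.01] shift [ 0.0501 -0.0087  0.1507] turn [-0.36  0.39  0.22]
```

>>> jog_arm(deltas=[0.05,-0.009,0,0,0,0.2,1,0.05,-0.009,0.05,0,0,0.2,1,0.05,-0.009,0.1,0,0,0.2,1,0.05,-0.009,0.12,0,0,0.2,1,0.05,-0.009,0.12,0,0,0.2,1])

```text
time: 3.1
tool_pos: [0.5501, 0.3815, 0.1804]
tcp_rot: [2.7, 1.605, -0.016]
wrist_force: [-0.7, -0.6, -0.2]
width: 1.001
grip_force: 0.0
```

```bash
python3 go.py .55 .387 .145 -28.3
python3 - <<'E'
from h import *
ims=[]
for n in("top","side"):
    c=read_camera(n); u,v=proj(c,[.55,.387,.15])[0].astype(int)
    print(n,u-25,v-35)
    ims.append(cv2.resize(c["color"][v-35:v+35,u-25:u+25] if n=="top" else c["color"][v-35:v+35,u-25:u+25],(390,546),interpolation=cv2.INTER_CUBIC))
cv2.imwrite("pics/g1.png",np.hstack(ims))
E
```

```text
t 3.1 pos [0.5501 0.3815 0.1804] q [ 0.57  0.31  1.68 -0.    1.17  1.07] shift [ 0.0051 -0.0026  0.0353] turn [-0.28  0.53 -0.23]
top 162 151
side 174 209
```

View pics/g1.png

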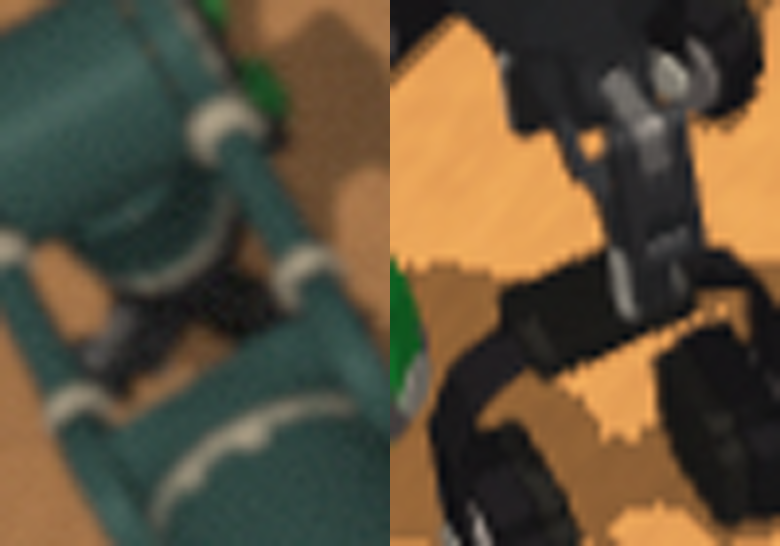

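>>> jog_arm(deltas=[0.004,-0.002,0.015,0,0,0,1,0.004,-0.002,0.034,0,0,0,1,0.004,-0.002,0.034,0,0,0,1,0.004,-0.002,0.034,0,0,0,1])

```text
time: 3.6
tool_pos: [0.5537, 0.3887, 0.1528]
tcp_rot: [-2.7, -1.606, -0.001]
wrist_force: [-0.7, -0.2, -0.3]
width: 1.0
grip_force: 0.0
```

```bash
python3 go.py .55 .387 .145 -28.3
```

```text
t 3.6 pos [0.5537 0.3887 0.1528] q [0.58 0.34 1.69 0.   1.11 1.07] shift [-0.0033 -0.0024  0.0078] turn [ 0.03 -0.05 -0.22]
```

>>> jog_arm(deltas=[-0.003,-0.002,0.007,0,0,0,1,-0.003,-0.002,0.007,0,0,0,1,-0.003,-0.002,0.007,0,0,0,-1,-0.003,-0.002,0.007,0,0,0,-1,-0.003,-0.002,0.007,0,0,0,-1,-0.003,-0.002,0.007,0,0,0,-1,-0.003,-0.002,0.007,0,0,0,-1,-0.003,-0.002,0.007,0,0,0,-1], squeeze=50)

```text
time: 4.4
tool_pos: [0.5508, 0.3871, 0.1456]
tcp_rot: [2.7, 1.606, 0.002]
wrist_force: [2.2, 1.1, 2.9]
width: 0.412
grip_force: 50.5
```

>>> jog_arm(deltas=[0,0,0,0,0,0,-1,0,0,0,0,0,0,-1,0,0,0,0,0,0,-1])

```text
time: 4.7
tool_pos: [0.5507, 0.3871, 0.1456]
tcp_rot: [2.7, 1.606, 0.003]
wrist_force: [1.8, 1.0, 4.7]
width: 0.408
grip_force: 50.7
```

```bash
python3 go.py .514 -.369 .43 -107.3;  python3 - <<'E'
from h import *
c=read_camera("side"); u,v=proj(c,[.55,.387,.12])[0].astype(int)
cv2.imwrite("pics/g2.png",cv2.resize(c["color"][v-35:v+35,u-35:u+35],(560,560),interpolation=cv2.INTER_CUBIC))
E
```

```text
t 4.7 pos [0.5507 0.3871 0.1456] q [ 0.58  0.34  1.71 -0.    1.1   1.07] shift [-0.6815  0.329  -0.285 ] turn [-1.000e-02 -1.000e-01  7.878e+01]
```

View pics/g2.png

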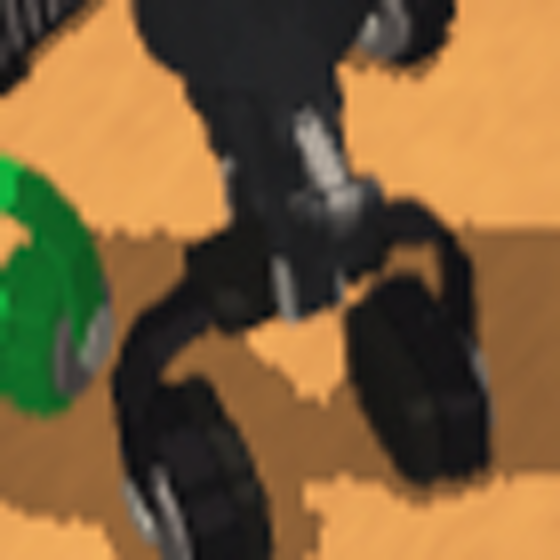

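>>> jog_arm(deltas=[0,0,-0.015,0,0,0,-1,0,0,-0.05,0,0,0,-1,0,0,-0.09,0,0,0,-1,0,0,-0.13,0,0,0,-1,0,0,-0.17,0,0,0,-1,0,0,-0.21,0,0,0,-1,0,0,-0.25,0,0,0,-1,0,0,-0.285,0,0,0,-1])

```text
time: 5.55
tool_pos: [0.5491, 0.3864, 0.4319]
tcp_rot: [-2.7, -1.606, 0.002]
wrist_force: [0.4, 0.5, -0.4]
width: 0.41
grip_force: 50.1
```

```bash
python3 go.py .514 -.369 .43 -107.3
```

```text
t 5.55 pos [0.5491 0.3864 0.4319] q [0.58 0.21 1.34 0.   1.59 1.07] shift [-0.6805  0.3297  0.0023] turn [-0.    0.1  78.79]
```

>>> jog_arm(deltas=[-0.02,0.01,0,0,0,2.4,-1,-0.054,0.026,0,0,0,6.3,-1,-0.088,0.043,0,0,0,10.2,-1,-0.122,0.059,0,0,0,14.2,-1,-0.156,0.076,0,0,0,18.1,-1,-0.19,0.092,0,0,0,22,-1,-0.224,0.109,0,0,0,26,-1,-0.258,0.125,0,0,0,30,-1])

```text
time: 6.35
tool_pos: [0.5353, 0.0989, 0.4293]
tcp_rot: [-3.024, -0.848, 0.005]
wrist_force: [0.7, -0.3, -1.5]
width: 0.406
grip_force: 50.1
```

```bash
python3 go.py .514 -.369 .43 -107.3
```

```text
t 6.35 pos [0.5353 0.0989 0.4293] q [ 0.14 -0.04  1.62  0.    1.57  1.16] shift [-0.2615  0.3886 -0.0005] turn [-1.000e-02  1.700e-01  4.863e+01]
```

>>> jog_arm(deltas=[-0.022,0.032,0,0,0,4,-1,-0.044,0.065,0,0,0,8,-1,-0.065,0.097,0,0,0,12,-1,-0.087,0.13,0,0,0,16,-1,-0.109,0.162,0,0,0,20,-1,-0.131,0.194,0,0,0,24,-1,-0.153,0.227,0,0,0,28,-1,-0.174,0.259,0,0,0,32,-1])

```text
time: 7.15
tool_pos: [0.5223, -0.2124, 0.4294]
tcp_rot: [-3.14, 0.019, 0.004]
wrist_force: [0.5, -0.2, -1.6]
width: 0.409
grip_force: 50.1
```

```bash
python3 go.py .514 -.369 .43 -107.3
```

```text
t 7.15 pos [ 0.5223 -0.2124  0.4294] q [-0.43 -0.    1.58  0.    1.57  1.15] shift [-0.0064  0.1567 -0.0009] turn [-0.07  0.16 16.61]
```

>>> jog_arm(deltas=[-0.002,0.04,0,0,0,4,-1,-0.003,0.08,0,0,0,8,-1,-0.005,0.12,0,0,0,12,-1,-0.006,0.15,0,0,0,16,-1,-0.006,0.157,0,0,0,16.6,-1,-0.006,0.157,0,0,0,16.6,-1,-0.006,0.157,0,0,0,16.6,-1,-0.006,0.157,0,0,0,16.6,-1])

```text
time: 7.95
tool_pos: [0.5163, -0.3668, 0.4301]
tcp_rot: [-3.106, 0.465, 0.0]
wrist_force: [-0.2, -0.4, -2.3]
width: 0.41
grip_force: 50.1
```

```bash
python3 go.py .514 -.369 .36 -107.3
python3 - <<'E'
from fit import *
s=read_camera("side"); t=read_camera("top")
st=readout.read_state()
p0=[st["tool_pos"][0],st["tool_pos"][1],np.radians(-197.3)]
z=st["tool_pos"][2]-.1456
# overlay expected muff outline (side) to check for slip
im=cv2.resize(s["color"],None,fx=S,fy=S,interpolation=cv2.INTER_CUBIC)
m=sil(s,LARGE,p0,z); cs,_=cv2.findContours(m,0,1); cv2.drawContours(im,cs,-1,(0,0,255),1)
u,v=(proj(s,[p0[0],p0[1],.22])[0]*S).astype(int); w=im[max(0,v-260):v+200,max(0,u-300):u+300]
cv2.imwrite("pics/h1.png",w); print(w.shape)
E
```

```text
t 7.95 pos [ 0.5163 -0.3668  0.4301] q [-0.66  0.13  1.43  0.    1.58  1.21] shift [-0.0016  0.0028  0.0701] turn [-0.04  0.02  0.28]
(460, 600, 3)
```

View pics/h1.png

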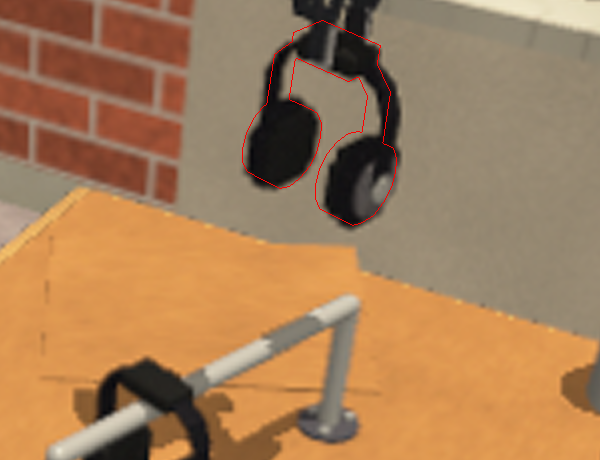

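>>> jog_arm(deltas=[-0.002,0.003,0.02,0,0,0.3,-1,-0.002,0.003,0.06,0,0,0.3,-1,-0.002,0.003,0.1,0,0,0.3,-1,-0.002,0.003,0.135,0,0,0.3,-1,-0.002,0.003,0.17,0,0,0.3,-1,-0.002,0.003,0.2,0,0,0.3,-1,-0.002,0.003,0.225,0,0,0.3,-1,-0.002,0.003,0.235,0,0,0.3,-1])

```text
time: 8.85
tool_pos: [0.5121, -0.3684, 0.1917]
tcp_rot: [-3.103, 0.473, 0.007]
wrist_force: [-1.0, 0.3, -2.0]
width: 0.406
grip_force: 50.1
```

>>> jog_arm(deltas=[0,0,0.002,0,0,0,-1,0,0,0.004,0,0,0,-1,0,0,0.006,0,0,0,-1,0,0,0.008,0,0,0,-1,0,0,0.01,0,0,0,-1,0,0,0.012,0,0,0,-1])

```text
time: 9.45
tool_pos: [0.5136, -0.3708, 0.1834]
tcp_rot: [3.105, -0.476, 0.001]
wrist_force: [-0.2, 0.4, -1.2]
width: 0.411
grip_force: 50.1
```

```bash
python3 go.py .514 -.369 .176 -107.3
```

```text
t 9.45 pos [ 0.5136 -0.3708  0.1834] q [-0.66  0.23  1.77  0.    1.14  1.21] shift [-0.0002 -0.0018  0.0074] turn [ 0.02 -0.05 -0.12]
```

Not yet in contact; creep on down.

>>> jog_arm(deltas=[0,0,0.002,0,0,0,-1,0,0,0.003,0,0,0,-1,0,0,0.004,0,0,0,-1,0,0,0.005,0,0,0,-1,0,0,0.005,0,0,0,-1,0,0,0.005,0,0,0,-1])

```text
time: 10.05
tool_pos: [0.5134, -0.3706, 0.178]
tcp_rot: [3.105, -0.476, 0.0]
wrist_force: [0.2, 0.4, -1.6]
width: 0.412
grip_force: 50.1
```

>>> jog_arm(deltas=[0,0,0.001,0,0,0,-1,0,0,0.002,0,0,0,-1,0,0,0.002,0,0,0,-1])

```text
time: 10.35
tool_pos: [0.5133, -0.3704, 0.1757]
tcp_rot: [-3.105, 0.476, 0.001]
wrist_force: [0.4, -0.2, -2.1]
width: 0.411
grip_force: 50.1
```

>>> jog_arm(deltas=[0,0,0.001,0,0,0,-1,0,0,0.001,0,0,0,-1])

```text
time: 10.55
tool_pos: [0.5134, -0.3706, 0.1755]
tcp_rot: [3.105, -0.476, 0.0]
wrist_force: [-0.9, 0.0, 1.5]
width: 0.407
grip_force: 50.4
```

>>> jog_arm(deltas=[0,0,0.001,0,0,0,-1,0,0,0.001,0,0,0,-1])

```text
time: 10.75
tool_pos: [0.5135, -0.3706, 0.1754]
tcp_rot: [3.105, -0.476, 0.001]
wrist_force: [-2.4, 1.6, 5.6]
width: 0.407
grip_force: 51.0
```

>>> jog_arm(deltas=[0,0,0,0,0,0,0.4,0,0,0,0,0,0,0.4,0,0,0,0,0,0,0.4,0,0,0,0,0,0,0.4,0,0,-0.01,0,0,0,0.4,0,0,-0.03,0,0,0,0.4,0,0,-0.06,0,0,0,0.4,0,0,-0.1,0,0,0,0.4])

```text
time: 11.55
tool_pos: [0.5124, -0.3698, 0.2733]
tcp_rot: [-3.103, 0.475, 0.006]
wrist_force: [0.4, -0.5, 0.0]
width: 0.701
grip_force: 0.0
```

>>> jog_arm(deltas=[0,0,-0.05,0,0,0,1,0,0,-0.1,0,0,0,1,0,0,-0.13,0,0,0,1])

```text
time: 11.85
tool_pos: [0.5141, -0.3711, 0.4104]
tcp_rot: [3.102, -0.475, 0.01]
wrist_force: [0.8, -0.2, 0.6]
width: 0.999
grip_force: 0.0
```

```bash
python3 go.py .6605 .140 .38 -3.1
python3 - <<'E'
from fit import *
s=read_camera("side"); t=read_camera("top")
for n in(["s",s],["t",t]):
    x,f,_=fit([n[1]],LARGE,(.514,-.369,np.radians(-197.3)),z=.03); print(n[0],x,np.degrees(x[2]),f)
c=s["color"]; cv2.imwrite("pics/h2.png",cv2.resize(c[90:230,240:400],(640,560),interpolation=cv2.INTER_CUBIC))
E
```

```text
t 11.85 pos [ 0.5141 -0.3711  0.4104] q [-0.66  0.13  1.47 -0.    1.53  1.21] shift [-0.0136 -0.5316  0.0289] turn [   0.47   -0.14 -104.32]
s [ 0.51302617 -0.36809755 -3.27461936] -187.6218686333787 -0.5775256222547585
t [ 0.51392498 -0.37168886 -3.3830704 ] -193.835655580739 -0.5776541095890411
```

View pics/h2.png

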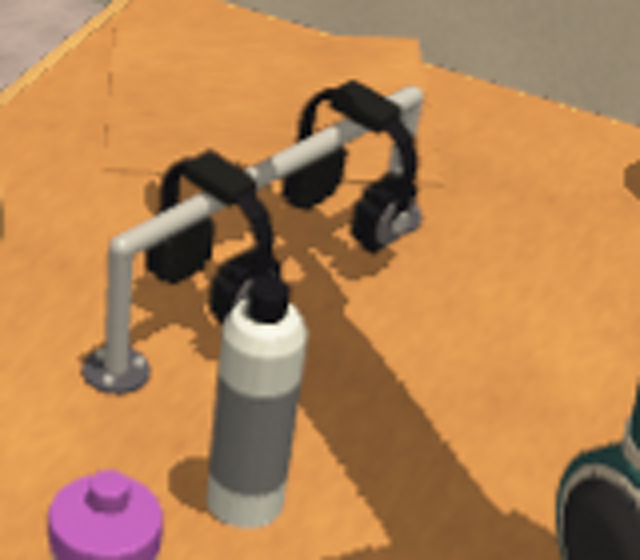

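>>> jog_arm(deltas=[-0.014,-0.53,0,0,0,-104,1,-0.014,-0.53,0,0,0,-104,1,-0.014,-0.53,0,0,0,-104,1,-0.014,-0.53,0,0,0,-104,1,-0.014,-0.53,0,0,0,-104,1,-0.014,-0.53,0,0,0,-104,1,-0.014,-0.53,0,0,0,-104,1,-0.014,-0.53,0,0,0,-104,1])

```text
time: 12.75
tool_pos: [0.6229, 0.0161, 0.4032]
tcp_rot: [-2.827, -1.369, 0.002]
wrist_force: [0.8, 0.1, 0.3]
width: 1.0
grip_force: 0.0
```

```bash
python3 go.py .6605 .140 .30 -3.1
```

```text
t 12.75 pos [0.6229 0.0161 0.4032] q [-0.01  0.11  1.5  -0.    1.53  0.65] shift [ 0.1206 -0.0472  0.1031] turn [-5.000e-02  3.000e-02 -3.521e+01]
```

>>> jog_arm(deltas=[0.12,-0.047,0,0,0,-35.2,1,0.12,-0.047,0.02,0,0,-35.2,1,0.12,-0.047,0.06,0,0,-35.2,1,0.12,-0.047,0.1,0,0,-35.2,1,0.12,-0.047,0.14,0,0,-35.2,1,0.12,-0.047,0.18,0,0,-35.2,1,0.12,-0.047,0.22,0,0,-35.2,1,0.12,-0.047,0.22,0,0,-35.2,1])

```text
time: 13.55
tool_pos: [0.6556, 0.1363, 0.1752]
tcp_rot: [-2.281, -2.147, 0.02]
wrist_force: [-1.2, 0.3, -0.8]
width: 0.998
grip_force: 0.0
```

>>> jog_arm(deltas=[0,0,0,0,0,0,1,0,0,0,0,0,0,1])

```text
time: 13.75
tool_pos: [0.663, 0.1374, 0.187]
tcp_rot: [2.286, 2.151, 0.006]
wrist_force: [1.6, 0.1, 0.3]
width: 1.0
grip_force: 0.0
```

```bash
python3 go.py .6605 .140 .1255 -3.1
```

```text
t 13.75 pos [0.663  0.1374 0.187 ] q [ 0.17  0.31  1.67 -0.    1.17  0.23] shift [ 0.0024 -0.003   0.0614] turn [ 0.24 -0.05 -0.37]
```

>>> jog_arm(deltas=[0.002,-0.003,0.02,0,0,-0.3,1,0.002,-0.003,0.04,0,0,-0.3,1,0.002,-0.003,0.055,0,0,-0.3,1,0.002,-0.003,0.058,0,0,-0.3,1,0.002,-0.003,0.058,0,0,-0.3,1,0.002,-0.003,0.058,0,0,-0.3,1,0.002,-0.003,0.058,0,0,-0.3,1])

```text
time: 14.45
tool_pos: [0.6595, 0.1395, 0.1275]
tcp_rot: [2.281, 2.158, 0.003]
wrist_force: [-0.5, 0.8, -0.2]
width: 1.004
grip_force: 0.0
```

```bash
python3 go.py .6605 .140 .1255 -3.1
```

```text
t 14.45 pos [0.6595 0.1395 0.1275] q [ 0.17  0.35  1.72 -0.    1.07  0.23] shift [0.0005 0.001  0.002 ] turn [ 0.14 -0.03 -0.07]
```

>>> jog_arm(deltas=[0,0.001,0.002,0,0,0,1,0,0.001,0.002,0,0,0,-1,0,0.001,0.002,0,0,0,-1,0,0.001,0.002,0,0,0,-1,0,0.001,0.002,0,0,0,-1,0,0.001,0.002,0,0,0,-1,0,0.001,0.002,0,0,0,-1,0,0.001,0.002,0,0,0,-1], squeeze=50)

```text
time: 15.25
tool_pos: [0.6599, 0.1394, 0.1243]
tcp_rot: [2.282, 2.159, 0.001]
wrist_force: [0.8, -0.4, 0.9]
width: 0.361
grip_force: 50.4
```

>>> jog_arm(deltas=[0,0,0,0,0,0,-1,0,0,0,0,0,0,-1])

```text
time: 15.45
tool_pos: [0.6598, 0.1394, 0.1243]
tcp_rot: [2.282, 2.159, 0.001]
wrist_force: [1.5, 0.7, 0.7]
width: 0.365
grip_force: 50.5
```

>>> jog_arm(deltas=[0,0,-0.015,0,0,0,-1,0,0,-0.05,0,0,0,-1,0,0,-0.09,0,0,0,-1,0,0,-0.13,0,0,0,-1,0,0,-0.17,0,0,0,-1,0,0,-0.21,0,0,0,-1,0,0,-0.25,0,0,0,-1,0,0,-0.285,0,0,0,-1])

```text
time: 16.25
tool_pos: [0.6585, 0.1392, 0.4114]
tcp_rot: [-2.282, -2.159, 0.001]
wrist_force: [1.6, -0.5, -2.1]
width: 0.363
grip_force: 49.9
```

```bash
python3 go.py .5425 -.2785 .41 -107.3
```

```text
t 16.25 pos [0.6585 0.1392 0.4114] q [0.17 0.21 1.38 0.   1.56 0.23] shift [-0.4235 -0.0928  0.0015] turn [-2.0000e-02  3.0000e-02  1.0414e+02]
```

>>> jog_arm(deltas=[-0.02,-0.004,0,0,0,5,-1,-0.05,-0.011,0,0,0,12,-1,-0.08,-0.018,0,0,0,19,-1,-0.11,-0.024,0,0,0,26,-1,-0.14,-0.031,0,0,0,33,-1,-0.17,-0.037,0,0,0,40,-1,-0.2,-0.044,0,0,0,47,-1,-0.23,-0.05,0,0,0,54,-1])

```text
time: 17.05
tool_pos: [0.5953, -0.0884, 0.4089]
tcp_rot: [-3.015, -0.88, 0.003]
wrist_force: [-0.4, 0.1, -1.8]
width: 0.359
grip_force: 49.9
```

```bash
python3 go.py .5425 -.2785 .41 -107.3
```

```text
t 17.05 pos [ 0.5953 -0.0884  0.4089] q [-0.19  0.07  1.54  0.    1.53  0.81] shift [-0.1467  0.1318 -0.0011] turn [-0.05  0.12 49.85]
```

>>> jog_arm(deltas=[-0.02,0.018,0,0,0,7,-1,-0.041,0.037,0,0,0,14,-1,-0.062,0.056,0,0,0,21,-1,-0.083,0.074,0,0,0,28,-1,-0.104,0.093,0,0,0,35,-1,-0.125,0.112,0,0,0,42,-1,-0.147,0.132,0,0,0,49,-1,-0.147,0.132,0,0,0,49.8,-1])

```text
time: 17.85
tool_pos: [0.5428, -0.281, 0.4084]
tcp_rot: [3.105, -0.473, -0.004]
wrist_force: [-0.4, -0.3, -3.2]
width: 0.365
grip_force: 50.1
```

>>> jog_arm(deltas=[0,0,0,0,0,0,-1,0,0,0,0,0,0,-1,0,0,0,0,0,0,-1])

```text
time: 18.15
tool_pos: [0.545, -0.2771, 0.409]
tcp_rot: [-3.107, 0.46, 0.0]
wrist_force: [0.5, -0.2, -3.2]
width: 0.364
grip_force: 50.1
```

```bash
python3 go.py .5425 -.2785 .19 -107.3
python3 - <<'E'
from fit import *
s=read_camera("side")
st=readout.read_state()
p0=[st["tool_pos"][0],st["tool_pos"][1],np.radians(-197.3)]; z=st["tool_pos"][2]-.1243
im=cv2.resize(s["color"],None,fx=S,fy=S,interpolation=cv2.INTER_CUBIC)
m=sil(s,SMALL,p0,z); cs,_=cv2.findContours(m,0,1); cv2.drawContours(im,cs,-1,(0,0,255),1)
u,v=(proj(s,[p0[0],p0[1],.22])[0]*S).astype(int); cv2.imwrite("pics/h3.png",im[max(0,v-260):v+200,max(0,u-300):u+300])
E
```

```text
t 18.15 pos [ 0.545  -0.2771  0.409 ] q [-0.51  0.09  1.52  0.    1.53  1.35] shift [-0.0019  0.0022  0.219 ] turn [-0.03  0.02  0.44]
```

View pics/h3.png

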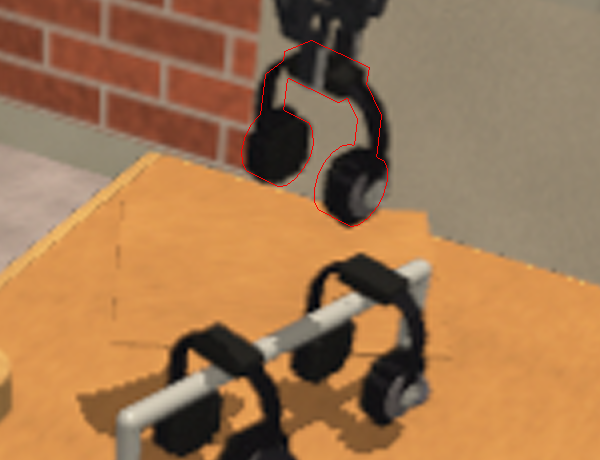

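>>> jog_arm(deltas=[-0.002,0.002,0.02,0,0,0.4,-1,-0.002,0.002,0.055,0,0,0.4,-1,-0.002,0.002,0.09,0,0,0.4,-1,-0.002,0.002,0.125,0,0,0.4,-1,-0.002,0.002,0.16,0,0,0.4,-1,-0.002,0.002,0.19,0,0,0.4,-1,-0.002,0.002,0.215,0,0,0.4,-1,-0.002,0.002,0.219,0,0,0.4,-1])

```text
time: 19.0
tool_pos: [0.5401, -0.2773, 0.1857]
tcp_rot: [-3.103, 0.472, 0.012]
wrist_force: [-0.9, 0.3, -3.3]
width: 0.361
grip_force: 50.0
```

>>> jog_arm(deltas=[0,0,0.002,0,0,0,-1,0,0,0.004,0,0,0,-1,0,0,0.006,0,0,0,-1,0,0,0.008,0,0,0,-1,0,0,0.008,0,0,0,-1,0,0,0.008,0,0,0,-1])

```text
time: 19.6
tool_pos: [0.5425, -0.2796, 0.1824]
tcp_rot: [3.105, -0.474, 0.001]
wrist_force: [-0.9, -0.6, -2.0]
width: 0.358
grip_force: 50.0
```

```bash
python3 go.py .5425 -.2785 .1743 -107.3
```

```text
t 19.6 pos [ 0.5425 -0.2796  0.1824] q [-0.52  0.19  1.82  0.    1.13  1.36] shift [-0.0003 -0.0011  0.0081] turn [ 0.01 -0.03 -0.07]
```

>>> jog_arm(deltas=[0,0,0.002,0,0,0,-1,0,0,0.003,0,0,0,-1,0,0,0.004,0,0,0,-1,0,0,0.005,0,0,0,-1,0,0,0.006,0,0,0,-1,0,0,0.006,0,0,0,-1])

```text
time: 20.2
tool_pos: [0.5423, -0.2795, 0.1757]
tcp_rot: [-3.105, 0.474, 0.001]
wrist_force: [0.4, -0.4, -2.2]
width: 0.364
grip_force: 50.0
```

>>> jog_arm(deltas=[0,0,0.001,0,0,0,-1,0,0,0.001,0,0,0,-1])

```text
time: 20.4
tool_pos: [0.5423, -0.2795, 0.1748]
tcp_rot: [-3.106, 0.474, 0.0]
wrist_force: [-0.3, -0.8, -2.1]
width: 0.362
grip_force: 50.0
```

>>> jog_arm(deltas=[0,0,0.001,0,0,0,-1,0,0,0.001,0,0,0,-1])

```text
time: 20.6
tool_pos: [0.5425, -0.2796, 0.1741]
tcp_rot: [3.106, -0.474, 0.0]
wrist_force: [0.2, -0.9, -1.8]
width: 0.362
grip_force: 50.1
```

>>> jog_arm(deltas=[0,0,0.001,0,0,0,-1,0,0,0.001,0,0,0,-1])

```text
time: 20.8
tool_pos: [0.5425, -0.2796, 0.1739]
tcp_rot: [3.105, -0.474, 0.001]
wrist_force: [-2.6, 0.1, 3.1]
width: 0.36
grip_force: 50.6
```

>>> jog_arm(deltas=[0,0,0.0005,0,0,0,-1,0,0,0.0005,0,0,0,-1])

```text
time: 21.0
tool_pos: [0.5426, -0.2797, 0.1739]
tcp_rot: [3.105, -0.474, 0.001]
wrist_force: [-2.6, 1.1, 5.9]
width: 0.365
grip_force: 51.1
```

>>> jog_arm(deltas=[0,0,0,0,0,0,0.3,0,0,0,0,0,0,0.3,0,0,0,0,0,0,0.3,0,0,0,0,0,0,0.3,0,0,-0.01,0,0,0,0.3,0,0,-0.03,0,0,0,0.3,0,0,-0.06,0,0,0,0.3,0,0,-0.1,0,0,0,0.3])

```text
time: 21.8
tool_pos: [0.5413, -0.2789, 0.2719]
tcp_rot: [-3.104, 0.474, 0.006]
wrist_force: [0.6, -0.4, -0.5]
width: 0.647
grip_force: 0.0
```

>>> jog_arm(deltas=[0,0,-0.05,0,0,0,0.3,0,0,-0.1,0,0,0,0.3,0,0,-0.15,0,0,0,0.3,0,0,-0.15,0,0,0,0.3,0,0,-0.15,0,0,0,0.3])

```text
time: 22.3
tool_pos: [0.543, -0.2799, 0.4257]
tcp_rot: [3.104, -0.474, 0.008]
wrist_force: [-0.1, -0.4, 1.0]
width: 0.65
grip_force: 0.0
```

Run:
```python
from h import *
s=read_camera("side")
cv2.imwrite("pics/h4.png",cv2.resize(s["color"][90:230,240:400],(640,560),interpolation=cv2.INTER_CUBIC))
```

```text
(no output)
```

View pics/h4.png

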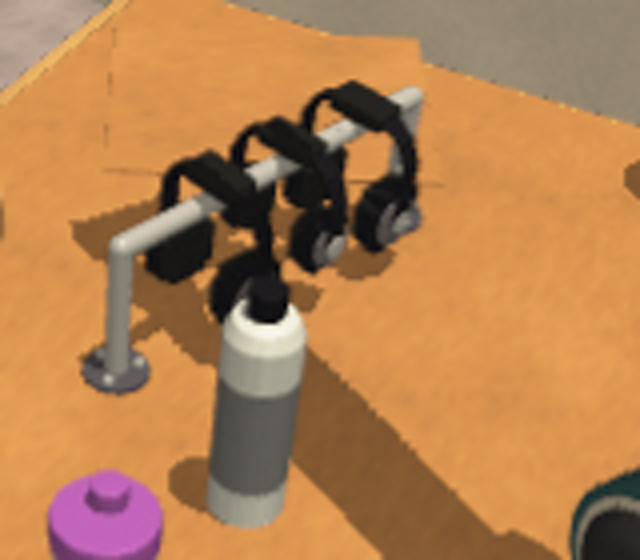

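All three pairs hang square on the rail: the hung pair at (215,180), the small pair at (290,140) and the large pair at (360,105). The can and shaker have not moved.

```bash
python3 -c "
from h import *
print(finish_job())"
```

```text
the job is handed in; nothing more can be done
None
```

Both black pairs now hang square across the rail with their headbands resting on the bar; the hung pair, spray can and shaker were left where they were, and the job was handed in at about 22 s.

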